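# Close the bead kiln's port with its plug

### The arm

A 6-joint arm with a two-finger parallel gripper is mounted at the origin on the work surface. World frame = base frame: x ahead of the robot, y to its left, z up, the work surface at z = 0. Lengths are in mm, angles in rad, forces in N, time in s.
With the tool pointing down it reaches from about 350 to 975 mm from the base axis. Payload 7.1 kg.
Tool frame: the origin (TCP) lies at the very end of the fingers, on their centre line; the grasp point (between the pads) lies 19 mm behind it; z points along the fingers, y is the line along which they close (so a half turn about z gives the same grasp; the last joint's range is limited). The gripper opens to 88 mm and grips with 3 to 60 N. Pads are 20 mm wide; open, the fingers measure 115 mm over their backs; the gripper's body (75 mm by 178 mm) begins 61 mm behind the grasp point.
Start: joints at [-1.224, 0.423, 1.63, -0, 1.089, -0.019], TCP at [223.577, -583.625, 222.675] pointing down, gripper open.
Joint ranges: [-3, 3], [-0.9, 2.11], [0.09, 2.58], [-1.31, 4.45], [0.11, 2.69], [-2.54, 2.54]. Speed limits (rad/s): [2.39, 2.39, 3.01, 3.14, 3.14, 3.14].

### API

Orientations are given as a rotation vector (axis times angle).
In Python, from workcell import get_obs, get_image, job, models gives the robot as it stands.
- The arm moves only by the tool jog_arm, never from a script. Its argument "increments" is one flat list of numbers, 7 for each row, row after row: the turn, a rotation vector about the tool's x, y, z in degrees, then the shift along the tool's x, y, z in mm, then the opening in per cent of the stroke, from 0 (shut) to 100 (fully open). A call has 1 to 12 rows; each row shifts and turns the commanded pose from where the row before left it, along the tool's axes as they then stand; what a row does not reach is not made up. A row lasts 1/8 s, in which the tool goes at most 62.5 mm and 10.7 degrees, less where a joint would pass 70% of its speed; a pose out of reach is approached as far as the arm can. A call is refused whole if a number of a shift passes 62.5 or a number of a turn 10.7, either way. A call with a gripper value outside its range is refused whole. The fingers move at their own pace and stop on an object; the grip force is fixed at half the most. Time passes only in rows, so rows that do not move let the fingers close. It gives the time, the measured TCP pose, the force, the opening and the grip force at its end, in the units of the state.
- get_obs(): the state, without advancing time (a new reading comes with each control period).
- get_image(name): name is "scene" or "top" or "wrist"; returns a dict with "pixels" (400x640x3 uint8, blue, green, red), "depth" (400x640 float32, mm along the optical axis (not along the pixel's ray), 0 where there is no reading), "fx", "fy", "cx", "cy" (pixels), "cam_to_world" (4x4, takes a point from camera to world coordinates); the wrist camera has in their place "tool_from_camera" (4x4, takes a point from camera to tool coordinates, whose origin is the TCP and whose axes are the flange's). Camera axes: x right, y up, looking along -z (the intrinsics and any distortion apply to the point x, -y, -z); pixel columns grow to the right and rows downward; lengths in mm; the calibration is good to about 2 mm. A picture is of the moment at which its call begins: read the wrist's pose just before it.
- job.close_job(): hands the job in; it is judged then, once.
Trained networks look in the newest picture that a camera, given by its name, has taken for a name from the list of things; names that differ only in an ending like _2 or _b are one class to them, and where a whole thing is asked for, a point or a joint stands for the part that bears it (a point fixed in the world has none). Each returns a list of dicts, best first, with "p" (0 to 1); they miss things now and then, are a little off and sometimes report something else, mostly with a low value. They report only what shows in the picture. A call takes as long as a camera call. They do not tell look-alikes from the thing itself.
- models.look_for(target, camera): "centre" ([x, y, z] in mm, in world coordinates, good to about 4 mm: the middle of the surface that is visible of it).
- models.regions_of(target, camera): "region" (400x640 bool, what is visible of it).
The state is a dict: "t": time; "qpos": joint angles; "qvel": joint speeds; "joint_torque": joint torques, N m; "ee_pos": TCP position; "orientation": TCP orientation; "ft_force": force on the tool from outside, world axes, zero at the start; "moment": the same for the moment, N m; "width": finger opening in mm; "grasp_force": force on a finger pad.
Only numpy, scipy, OpenCV 4.12 (cv2) and the standard library are available. Lean on these libraries where they do the work, as an engineer would, in place of code of your own. Each camera call takes 0.05 s, during which the arm holds its last target. There are 200 camera calls.

### The job

The small grey bead kiln has been left with its roof port open. Take the white ceramic plug by its handle out of the brick stand, lower its stem into the white-rimmed port in the kiln's roof by hand (do not drop it in), and let go once its collar sits flat on the rim. Leave the black reamer and the brass punch standing in the brick.

Things in the scene. Friction and masses are not known exactly. Their poses are not given: they have to be found in the camera images.
- plug_handle (a point): Middle of the handle of the loose white ceramic plug (0.1 kg, 103 mm tall), upright in one of 3 holes of a brick. Top down: cylindrical handle 24 mm wide, 45 tall; collar 52 wide, 8 thick; stem 18 wide, 50 long, tip tapered. This point, on the axis (z, up), is 22.5 mm below the top, 22 above the collar's upper face, 30 above its underside, 80 above the stem's tip.
- port (a point): Centre of the port's mouth, on top of its white rim (72 mm wide) in the roof of the fixed grey kiln; 166 mm above the bench. Bore 34 mm wide, 66 deep, straight down; with the plug home its handle's middle is 30 mm above here. z up. The kiln, 240 (x) by 280 (y) by 160 tall, is centred at x +30, y +30 of this point; a 20 mm tall steel box is on its roof at x +110, y +130.
- reamer: Loose black reamer with a swelling wooden handle (28 mm wide), upright in a hole of the same brick; black collar 52 mm wide, handle's top 58 mm above the brick. Origin at its stem's tip, 50 mm below the brick's top. Fixed terracotta brick: 115 x 250 x 65 mm tall, holes 34 mm wide, 55 deep, in a row along its length, 78 mm apart; which tool is in which varies.
- punch: Loose brass punch with a blue cylindrical handle (20 mm wide), upright in the brick's remaining hole; brass collar 52 mm wide, handle's top 48 mm above the brick. Origin at its stem's tip, 50 mm below the brick's top.
Not all that is in view belongs to the job. There is more than one size of the reamer; the one meant has the size given above.

How it is judged (in metres and radians):
On the way:
1. the plug's stem is in the port (handle's middle within 15 mm of the port's axis and less than 65 mm above the mouth) while the fingers still hold the plug (horizontal distance between plug_handle and port below 0.015 m and z of plug_handle in the frame of port below 0.065 m and contact force between the fingers and plug above 0.5 N), for 0.1 s.
At the end, for the whole second after the job is handed in: The plug stands in the kiln's port, released and at rest: handle's middle 25 to 35 mm above the mouth and within 14 mm of the port's axis, tilted less than 10 degrees. The reamer and the punch still stand in their holes (moved less than 25 mm, tilted less than 17 degrees) (horizontal distance between plug_handle and port below 0.014 m and z of plug_handle in the frame of port between 0.025 and 0.035 m and angle between plug_handle's own z axis and vertical below 0.17 rad and linear speed of plug below 0.02 m/s and contact force between the fingers and plug below 0.1 N and distance of each of reamer, punch from where it was at the start of the episode below 0.025 m and angle between each of reamer, punch's own z axis and vertical below 0.3 rad); the robot touches nothing.
It fails at once if the reamer or the punch is taken out of its hole or moved more than 40 mm (distance of any of reamer, punch from where it was at the start of the episode above 0.04 m).
It also fails if it takes over 48 s, if anything falls off the work surface, if the arm or the gripper's body presses on something with over 40 N, if the wrist force passes 120 N, or if a joint passes its speed limit or range.

## Working session

There is one attempt and no reset: what is moved stays moved. The work goes in short steps, Python scripts to look and compute and a tool call to move; the robot and the scene stay as the last step left them, time stands still between calls to the robot, and variables do not carry over. Pictures are saved under pics/ and viewed, at most 10 in all, crops included, and the job is handed in when it is done.

Besides the shell and the picture viewer there is one more tool, called after "Call:" by a JSON object that holds its "op" and its "data". jog_arm: Moves the arm, as the interface text tells. Its arguments: {"type":"object","properties":{"increments":{"type":"array"}},"required":["increments"]}

```bash
mkdir -p pics; cat > h.py <<'E'
import numpy as np,cv2
from workcell import get_obs,get_image,job,models
from scipy.spatial.transform import Rotation as R
def T(im,o=None):
    if 'cam_to_world' in im: return np.array(im['cam_to_world'])
    M=np.eye(4);M[:3,:3]=R.from_rotvec(o['orientation']).as_matrix();M[:3,3]=o['ee_pos'];return M@np.array(im['tool_from_camera'])
def cloud(im,o=None):
    d=im['depth'];v,u=np.mgrid[:400,:640]
    p=np.stack([(u-im['cx'])/im['fx']*d,-(v-im['cy'])/im['fy']*d,-d],-1)
    M=T(im,o);w=p@M[:3,:3].T+M[:3,3];w[d<=0]=np.nan;return w
E
python3 - <<'E'
from h import *
o=get_obs();print(o)
ims=[]
for c in ['scene','top']:
    im=get_image(c);print(c,[k for k in im],T(im).round(2).tolist());cv2.imwrite(f'pics/{c}0.png',im['pixels']);np.save(f'{c}.npy',cloud(im))
    for t in ['plug_handle','port','reamer','punch']:
        print(t,[(round(r['p'],2),np.round(r['centre']).tolist()) for r in models.look_for(t,c)])
E
```

```text
{'t': 0.0, 'qpos': array([-1.22400349e+00,  4.23804248e-01,  1.63069338e+00,  7.61033012e-06,
        1.08860951e+00, -1.90126070e-02]), 'qvel': array([-0.00058939,  0.00080127, -0.00059065, -0.0006717 , -0.00156477,
       -0.00118562]), 'joint_torque': array([-8.19563229e-04, -5.44625759e+01, -2.73667306e+01,  6.42346242e-02,
        2.26948113e-02, -1.37462407e-04]), 'ee_pos': array([ 223.39129861, -583.1124203 ,  221.92322266]), 'orientation': array([-3.08772113e+00, -5.71130024e-01,  3.77518479e-04]), 'ft_force': array([-0.01318396,  0.08826287, -0.67564475]), 'moment': array([-0.01090356,  0.0062654 ,  0.00866998]), 'grasp_force': 0.0, 'width': 87.72041644347819}
scene ['pixels', 'depth', 'fx', 'fy', 'cx', 'cy', 'cam_to_world'] [[-0.18, -0.78, 0.6, 1132.44], [0.98, -0.15, 0.1, 45.88], [0.02, 0.61, 0.79, 1030.62], [0.0, 0.0, 0.0, 1.0]]
plug_handle [(0.65, [534.0, -267.0, 73.0])]
port [(0.62, [612.0, 160.0, 161.0])]
reamer [(0.83, [463.0, -126.0, 70.0]), (0.81, [312.0, -228.0, 82.0]), (0.47, [338.0, -136.0, 40.0]), (0.41, [536.0, -266.0, 73.0])]
punch [(0.78, [496.0, -192.0, 72.0])]
top ['pixels', 'depth', 'fx', 'fy', 'cx', 'cy', 'cam_to_world'] [[0.03, 0.99, -0.17, 344.21], [-1.0, 0.03, 0.0, -84.6], [0.01, 0.17, 0.99, 818.32], [0.0, 0.0, 0.0, 1.0]]
plug_handle [(0.89, [522.0, -271.0, 75.0])]
port [(0.58, [547.0, 152.0, 161.0])]
reamer [(0.89, [302.0, -228.0, 84.0]), (0.78, [453.0, -130.0, 72.0]), (0.73, [330.0, -136.0, 44.0])]
punch [(0.71, [490.0, -201.0, 70.0])]
```

View pics/scene0.png

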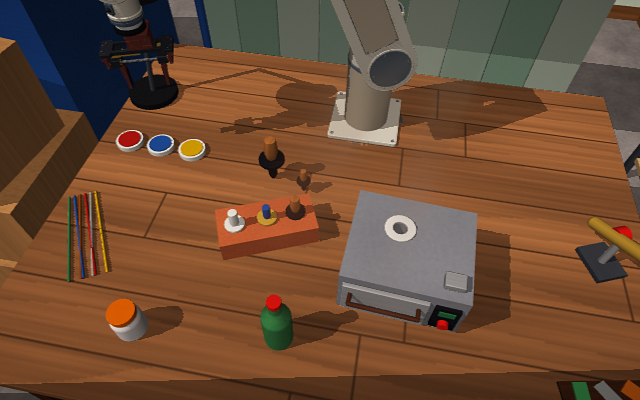

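View pics/top0.png

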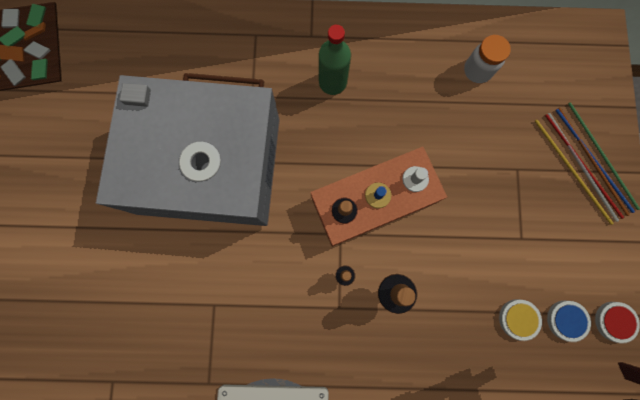

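The white plug is in the brick's outer hole, at scene (234,220) and top (418,177). The punch is in the middle hole at top (378,195), and the reamer meant is in the inner hole at top (345,208). The reamer look-alikes are the big one at top (400,294) and the small one at (345,276). Both stand outside the brick, so neither is the one meant. The port's rim is at scene (400,229) and top (200,161).

```bash
python3 - <<'E'
from h import *
for c,pb,pp in [('scene',(234,220),(400,229)),('top',(418,177),(200,161))]:
    w=np.load(c+'.npy');img=cv2.imread(f'pics/{c}0.png')
    hsv=cv2.cvtColor(img,cv2.COLOR_BGR2HSV);white=(hsv[...,1]<60)&(hsv[...,2]>120)
    v,u=np.mgrid[:400,:640]
    def near(p,r): return (abs(u-p[0])<r)&(abs(v-p[1])<r)
    m=near(pp,26)&white&(abs(w[...,2]-166)<5); P=w[m]
    (cx,cy),r=cv2.minEnclosingCircle(P[:,:2].astype(np.float32)); print(c,'rim',P.shape,cx,cy,r,np.median(P[:,2]),P[:,:2].mean(0))
    n=near(pb,22); 
    m=n&(w[...,2]>114)&(w[...,2]<124);P=w[m];print('plugtop',len(P),P.mean(0),P.min(0),P.max(0))
    m=n&white&(w[...,2]>66)&(w[...,2]<79);P=w[m];(cx,cy),r=cv2.minEnclosingCircle(P[:,:2].astype(np.float32));print('collar',len(P),cx,cy,r,np.median(P[:,2]))
    m=n|near((345,208) if c=='top' else (295,208),90); m&=(hsv[...,0]<14)&(hsv[...,1]>120)&(abs(w[...,2]-65)<4)
    P=w[m];print('brick',len(P),cv2.minAreaRect(P[:,:2].astype(np.float32)))
    if c=='top': cv2.imwrite('pics/crop.png',cv2.resize(img[130:330,300:460],None,fx=3,fy=3,interpolation=cv2.INTER_CUBIC))
E
```

```text
scene rim (1169, 3) 524.0447998046875 134.7124481201172 93.3171615600586 163.1400643758176 [523.96497498 133.20744313]
plugtop 61 [ 525.8679116  -270.60011988  117.86850962] [ 512.8763077  -281.20389166  114.01386287] [ 536.65537731 -260.4696814   121.66946107]
collar 182 525.6972045898438 -269.5379943847656 26.05757713317871 72.78846949308786
brick 2618 ((461.53460693359375, -206.2657470703125), (181.01226806640625, 259.3085632324219), 24.040660858154297)
top rim (1000, 3) 526.50927734375 131.96151733398438 37.47739791870117 166.94700647094857 [524.93111486 131.32023627]
plugtop 124 [ 525.24431934 -271.58632004  118.56192453] [ 514.18363756 -283.27086663  114.03508131] [ 537.7848783  -260.53071841  121.21945919]
collar 301 526.001708984375 -272.1340026855469 26.097145080566406 73.81549178332489
brick 5219 ((460.42059326171875, -209.36282348632812), (183.68724060058594, 259.309814453125), 24.02994155883789)
```

View pics/crop.png

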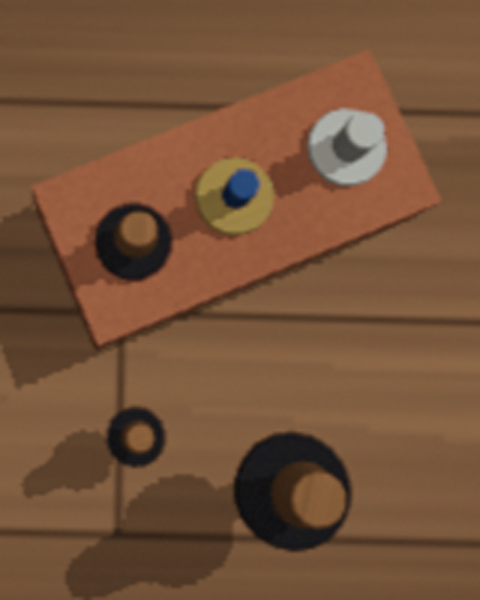

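The crop confirms it: the upright white plug is in the brick's end hole at (347,146), next to the punch, then the reamer. I'll turn first so that the fingers close across the row.

Call:
{"op": "jog_arm", "data": {"increments": [0,0,-10.3,0,0,0,100,0,0,-10.3,0,0,0,100,0,0,-10.3,0,0,0,100,0,0,-10.3,0,0,0,100,0,0,-10.3,0,0,0,100,0,0,-10.3,0,0,0,100,0,0,-10.3,0,0,0,100,0,0,-10.3,0,0,0,100,0,0,-10.3,0,0,0,100,0,0,0,0,0,0,100]}}

```text
t: 1.75
ee_pos: [223.6, -583.6, 222.7]
orientation: [1.721, 2.628, 0.0]
ft_force: [0.6, -0.6, -0.2]
width: 87.9
grasp_force: 0.0
```

```bash
cat >> h.py <<'E'
def go(p):
    o=get_obs();M=R.from_rotvec(o['orientation']).as_matrix();d=M.T@(np.array(p)-o['ee_pos'])
    print('t',round(o['t'],2),'pos',o['ee_pos'].round(1),'y',M[:,1].round(3),'z',M[:,2].round(3),'shift',d.round(1),'q',o['qpos'].round(2),'w',round(o['width'],1),'F',o['ft_force'].round(1),o['grasp_force'])
E
python3 -c "
from h import *
go([525.5,-271,220])"
```

```text
t 1.75 pos [ 223.6 -583.6  222.7] y [0.917 0.4   0.   ] z [ 0.  0. -1.] shift [165.9 401.7   2.7] q [-1.22  0.42  1.63  0.    1.09 -1.64] w 87.9 F [ 0.6 -0.6 -0.2] 0.0
```

Call:
{"op": "jog_arm", "data": {"increments": [0,0,0,16.6,40.2,0,100,0,0,0,16.6,40.2,0,100,0,0,0,16.6,40.2,0,100,0,0,0,16.6,40.2,0,100,0,0,0,16.6,40.2,0,100,0,0,0,16.6,40.2,0,100,0,0,0,16.6,40.2,0,100,0,0,0,16.6,40.2,0,100,0,0,0,16.6,40.2,0,100,0,0,0,16.6,40.2,0,100,0,0,0,0,0,0,100,0,0,0,0,0,0,100]}}

```text
t: 3.25
ee_pos: [524.8, -270.4, 222.5]
orientation: [-1.721, -2.628, 0.001]
ft_force: [-0.2, 0.0, -0.8]
width: 87.9
grasp_force: 0.0
```

```bash
python3 - <<'E'
from h import *
go([525.5,-271,80])
o=get_obs();im=get_image('wrist');w=cloud(im,o);cv2.imwrite('pics/w1.png',im['pixels'])
print([(round(r['p'],2),np.round(r['centre']).tolist()) for r in models.look_for('plug_handle','wrist')])
hsv=cv2.cvtColor(im['pixels'],cv2.COLOR_BGR2HSV);white=(hsv[...,1]<70)&(hsv[...,2]>90)
near=np.hypot(w[...,0]-525.5,w[...,1]+271)<45
for a,b in [(112,124),(66,79)]:
    P=w[near&white&(w[...,2]>a)&(w[...,2]<b)]
    if len(P): print(len(P),P.mean(0),cv2.minEnclosingCircle(P[:,:2].astype(np.float32)))
E
```

```text
t 3.25 pos [ 524.8 -270.4  222.5] y [ 0.917  0.4   -0.001] z [-0.001 -0.    -1.   ] shift [ -0.9   0.5 142.5] q [-0.5   0.37  1.71 -0.    1.06 -0.91] w 87.9 F [-0.2  0.  -0.8] 0.0
[(0.93, [523.0, -269.0, 74.0])]
635 [ 524.03985265 -273.20369122  117.48366833] ((523.9659423828125, -273.43994140625), 11.896199226379395)
1454 [ 521.80280973 -267.60295754   72.58529218] ((524.1898803710938, -273.5751647949219), 25.752742767333984)
```

View pics/w1.png

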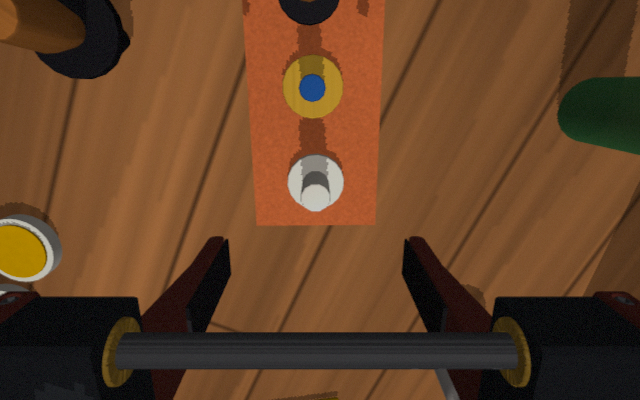

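The plug's handle is at (315,195), centred between the fingers, with the punch behind it at (312,88). I'll descend and grasp.

Call:
{"op": "jog_arm", "data": {"increments": [0,0,0,-2,-1.2,30,100,0,0,0,0,0,30,100,0,0,0,0,0,30,100,0,0,0,0,0,30,100,0,0,0,0,0,22,100,0,0,0,0,0,0,100,0,0,0,0,0,0,100]}}

```text
t: 4.22
ee_pos: [525.0, -273.4, 81.5]
orientation: [1.72, 2.628, 0.0]
ft_force: [0.6, 0.5, -0.7]
width: 87.9
grasp_force: 0.0
```

Call:
{"op": "jog_arm", "data": {"increments": [0,0,0,0,0,0,50,0,0,0,0,0,0,35,0,0,0,0,0,0,30,0,0,0,0,0,0,20,0,0,0,0,0,0,5,0,0,0,0,0,0,5,0,0,0,0,0,0,5,0,0,0,0,0,0,5]}}

```text
t: 5.22
ee_pos: [524.9, -272.6, 80.6]
orientation: [-1.719, -2.63, -0.0]
ft_force: [0.7, 0.4, -0.3]
width: 23.6
grasp_force: 30.0
```

Call:
{"op": "jog_arm", "data": {"increments": [0,0,0,0,0,-10,5,0,0,0,0,0,-25,5,0,0,0,0,0,-35,5,0,0,0,0,0,-35,5,0,0,0,0,0,-35,5,0,0,0,0,0,-35,5,0,0,0,0,0,-20,5,0,0,0,0,0,0,5,0,0,0,0,0,0,5]}}

```text
t: 6.35
ee_pos: [524.3, -272.3, 274.9]
orientation: [-1.718, -2.629, 0.0]
ft_force: [-0.0, 0.3, -1.3]
width: 23.5
grasp_force: 30.0
```

Call:
{"op": "jog_arm", "data": {"increments": [0,0,0,15,7,0,5,0,0,0,30,13,0,5,0,0,0,35,15,0,5,0,0,0,35,15,0,5,0,0,0,35,15,0,5,0,0,0,35,15,0,5,0,0,0,35,15,0,5,0,0,0,30,13,0,5,0,0,0,20,9,0,5,0,0,0,10,4,0,5,0,0,0,0,0,0,5]}}

```text
t: 7.72
ee_pos: [522.9, 33.1, 275.2]
orientation: [-1.717, -2.63, 0.001]
ft_force: [0.1, -0.3, -1.5]
width: 23.6
grasp_force: 30.0
```

```bash
python3 - <<'E'
from h import *
go([525,131.5,276])
o=get_obs();im=get_image('wrist');w=cloud(im,o);cv2.imwrite('pics/w2.png',im['pixels'])
hsv=cv2.cvtColor(im['pixels'],cv2.COLOR_BGR2HSV);white=(hsv[...,1]<60)&(hsv[...,2]>110)
def fit(P):
    x,y=P.T; s=np.linalg.lstsq(np.c_[2*x,2*y,np.ones(len(x))],x*x+y*y,rcond=None)[0];return s[:2],np.sqrt(s[2]+s[:2]@s[:2])
P=w[white&(abs(w[...,2]-166)<5)&(np.hypot(w[...,0]-525,w[...,1]-131)<50)]
print('rim',len(P),cv2.minEnclosingCircle(P[:,:2].astype(np.float32)),np.median(P[:,2]))
t=get_image('top');cv2.imwrite('pics/t2.png',t['pixels'])
print([(round(r['p'],2),np.round(r['centre']).tolist()) for c in['wrist','top'] for r in models.look_for('plug_handle',c)])
E
```

```text
t 7.72 pos [522.9  33.1 275.2] y [ 0.915  0.402 -0.001] z [-0.001 -0.    -1.   ] shift [89.2 41.5 -0.8] q [ 0.04  0.21  1.8  -0.    1.13 -0.37] w 23.6 F [ 0.1 -0.3 -1.5] 29.99994675016751
rim 6215 ((525.2838134765625, 131.42115783691406), 49.583927154541016) 165.58874897743345
[(0.9, [518.0, 36.0, 294.0])]
```

View pics/w2.png

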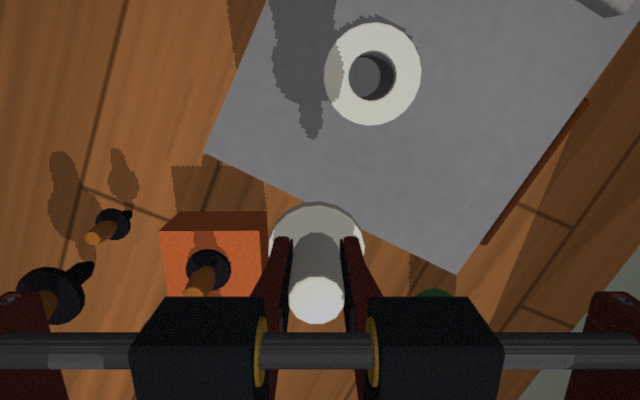

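Wrist view: the plug is held with its handle top at (316,300) and collar at (317,235). The whole rim is visible, with the port's hole at (372,76). I'll get the rim centre and the plug axis from this picture's geometry.

```bash
python3 - <<'E'
from h import *
o=get_obs();im=get_image('wrist');w=cloud(im,o);M=T(im,o)
g=cv2.cvtColor(im['pixels'],cv2.COLOR_BGR2HSV)
v,u=np.mgrid[:400,:640]
# bore: pixels within the rim deeper than rim/dark
rr=np.hypot(u-372,v-75)
# rim outer+inner: warm white vs grey roof, use contour of sat/hue on height>163.5 and not roof(160)
def ray(px,z):
    d=M[:3,:3]@np.array([(px[0]-im['cx'])/im['fx'],-(px[1]-im['cy'])/im['fy'],-1]);return M[:3,3]+d*(z-M[2,3])/d[2]
m=((rr<60)&(abs(w[...,2]-166)<2.5)).astype(np.uint8); m=cv2.morphologyEx(m,cv2.MORPH_OPEN,np.ones((3,3)))
cs,h=cv2.findContours(m,cv2.RETR_CCOMP,cv2.CHAIN_APPROX_NONE)
for c in cs:
    if len(c)>60:
        q=np.array([ray(p[0],166)[:2] for p in c],np.float32);e=cv2.fitEllipse(q);print('contour',len(c),np.round(e[0],1),np.round(e[1],1))
n=(u>255)&(u<380)&(v>190)&(v<330)
tz=o['ee_pos'][2]
print('tcp',o['ee_pos'].round(1))
H=w[n]; H=H[np.isfinite(H).all(1)]
print(np.histogram(H[:,2],bins=np.arange(240,330,5)))
for a,b,name in[(tz-10,tz+3,'collar'),(tz+31,tz+45,'top')]:
    q=n&(w[...,2]>a)&(w[...,2]<b)&(g[...,1]<60)&(g[...,2]>90)
    P=w[q]
    if len(P)>10: print(name,len(P),np.median(P[:,2]),P[:,:2].mean(0),cv2.minEnclosingCircle(P[:,:2].astype(np.float32)))
E
```

```text
contour 296 [522.9 130. ] [69.9 70. ]
contour 147 [522.8 129.9] [34.2 34.8]
tcp [523.3  31.8 275.6]
(array([   0,    0,    0,    0,  204, 2458,  168,  356,  408,  428,  463,
        545,  563,  677, 2723,  501,  568]), array([240, 245, 250, 255, 260, 265, 270, 275, 280, 285, 290, 295, 300,
       305, 310, 315, 320, 325]))
collar 2366 267.59914888219885 [517.01631421  44.10474041] ((522.4768676757812, 31.32024383544922), 25.668676376342773)
top 2137 312.58110335980035 [522.61260251  31.31228773] ((523.6692504882812, 30.542997360229492), 12.406092643737793)
```

Call:
{"op": "jog_arm", "data": {"increments": [0,0,0,15,7,0,5,0,0,0,25,11,0,5,0,0,0,25,11,0,5,0,0,0,15,7,0,5,0,0,0,10,4.2,0,5,0,0,0,0,0,0,5,0,0,0,0,0,0,5]}}

```text
t: 8.85
ee_pos: [524.0, 130.6, 275.6]
orientation: [1.719, 2.629, -0.0]
ft_force: [-1.2, -0.1, -1.3]
width: 23.7
grasp_force: 30.0
```

Call:
{"op": "jog_arm", "data": {"increments": [0,0,0,0,0,12,5,0,0,0,0,0,12,5,0,0,0,0,0,8,5,0,0,0,0,0,0,5,0,0,0,0,0,0,5]}}

```text
t: 9.48
ee_pos: [524.2, 131.1, 243.8]
orientation: [1.719, 2.63, 0.0]
ft_force: [0.2, -0.4, -1.9]
width: 23.7
grasp_force: 30.0
```

```bash
python3 - <<'E'
from h import *
go([523.8,130.7,182])
im=get_image('scene');cv2.imwrite('pics/s3.png',cv2.resize(im['pixels'][150:290,320:500],None,fx=4,fy=4,interpolation=cv2.INTER_CUBIC))
E
```

```text
t 9.47 pos [524.2 131.1 243.8] y [0.916 0.401 0.   ] z [ 0.  0. -1.] shift [-0.1 -0.6 61.8] q [ 0.22  0.27  1.8   0.    1.07 -0.19] w 23.7 F [ 0.2 -0.4 -1.9] 29.99974328233293
```

View pics/s3.png

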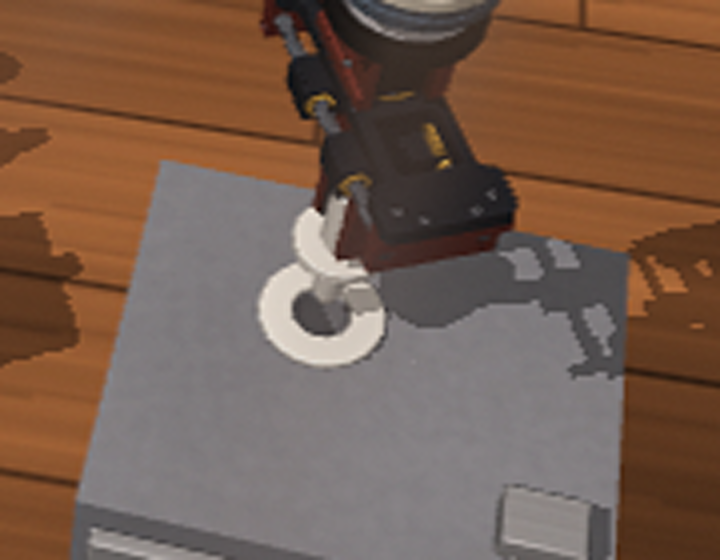

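The stem at (325,295) enters the bore inside the rim, which is at (322,312). I'll lower it further.

Call:
{"op": "jog_arm", "data": {"increments": [0,0,0,0,0,8,5,0,0,0,0,0,10,5,0,0,0,0,0,10,5,0,0,0,0,0,10,5,0,0,0,0,0,10,5,0,0,0,0,0,6,5,0,0,0,0,0,3,5,0,0,0,0,0,0,5,0,0,0,0,0,0,5]}}

```text
t: 10.65
ee_pos: [524.3, 131.1, 187.0]
orientation: [1.719, 2.629, 0.001]
ft_force: [-0.4, -0.4, -1.9]
width: 23.8
grasp_force: 30.0
```

Call:
{"op": "jog_arm", "data": {"increments": [0,0,0,0,0,1.5,5,0,0,0,0,0,1,5,0,0,0,0,0,1,5,0,0,0,0,0,0,5]}}

```text
t: 11.15
ee_pos: [524.0, 131.0, 183.1]
orientation: [-1.719, -2.63, 0.0]
ft_force: [-0.0, 0.1, -1.1]
width: 23.5
grasp_force: 30.0
```

Call:
{"op": "jog_arm", "data": {"increments": [0,0,0,0,0,0.7,5,0,0,0,0,0,0,5]}}

```text
t: 11.4
ee_pos: [524.0, 131.0, 182.4]
orientation: [-1.719, -2.63, 0.0]
ft_force: [-0.1, -0.2, -0.5]
width: 23.3
grasp_force: 30.0
```

Call:
{"op": "jog_arm", "data": {"increments": [0,0,0,0,0,0.7,5,0,0,0,0,0,0,5]}}

```text
t: 11.65
ee_pos: [524.0, 131.0, 181.7]
orientation: [-1.719, -2.63, 0.0]
ft_force: [-0.8, -0.4, -1.2]
width: 23.5
grasp_force: 30.0
```

Call:
{"op": "jog_arm", "data": {"increments": [0,0,0,0,0,0.5,5,0,0,0,0,0,0,5]}}

```text
t: 11.9
ee_pos: [524.1, 131.0, 181.6]
orientation: [1.719, 2.63, 0.0]
ft_force: [-1.5, -0.1, 3.8]
width: 23.4
grasp_force: 30.0
```

The force shows the collar has met the rim, so I'll release and retreat.

Call:
{"op": "jog_arm", "data": {"increments": [0,0,0,0,0,0,35,0,0,0,0,0,0,50,0,0,0,0,0,0,70,0,0,0,0,0,0,70,0,0,0,0,0,0,70,0,0,0,0,0,-10,70,0,0,0,0,0,-20,70,0,0,0,0,0,-30,70,0,0,0,0,0,-30,70,0,0,0,0,0,-30,70,0,0,0,0,0,0,70,0,0,0,0,0,0,70]}}

```text
t: 13.4
ee_pos: [523.6, 130.9, 300.8]
orientation: [-1.719, -2.629, 0.001]
ft_force: [-0.3, 0.1, 0.2]
width: 61.5
grasp_force: 0.0
```

```bash
python3 - <<'E'
from h import *
go([524,131,300])
o=get_obs();im=get_image('wrist');w=cloud(im,o);hsv=cv2.cvtColor(im['pixels'],cv2.COLOR_BGR2HSV);wh=(hsv[...,1]<60)&(hsv[...,2]>90)
n=np.hypot(w[...,0]-524,w[...,1]-131)<40
for a,b in[(212,226),(171,178),(163,168.5)]:
    P=w[n&wh&(w[...,2]>a)&(w[...,2]<b)];print(len(P),np.median(P[:,2]),cv2.minEnclosingCircle(P[:,:2].astype(np.float32)))
s=get_image('scene')
for t in['reamer','punch']: print(t,[(round(r['p'],2),np.round(r['centre']).tolist()) for r in models.look_for(t,'scene')])
cv2.imwrite('pics/s4.png',s['pixels'])
E
```

```text
t 13.4 pos [523.6 130.9 300.8] y [ 0.916  0.401 -0.001] z [-0.001 -0.    -1.   ] shift [-0.1  0.4  0.8] q [ 0.22  0.21  1.74 -0.    1.19 -0.19] w 61.5 F [-0.3  0.1  0.2] 0.0
744 218.54669968095243 ((523.3413696289062, 130.0541534423828), 11.819356918334961)
1670 173.6181042299816 ((523.1377563476562, 129.86329650878906), 25.877389907836914)
2152 165.57349917495938 ((522.9312133789062, 130.17982482910156), 35.86039352416992)
reamer [(0.52, [465.0, -125.0, 75.0]), (0.52, [341.0, -137.0, 42.0])]
punch [(0.8, [496.0, -193.0, 75.0])]
```

View pics/s4.png

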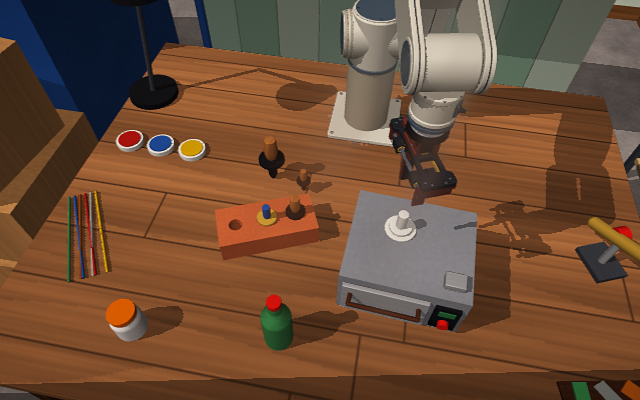

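The plug stands upright in the port at (402,222), centred to under 1 mm with its collar on the rim. The punch (266,215) and reamer (296,207) haven't moved in the brick, and the gripper is clear.

```bash
python3 -c "
from h import *
print(job.close_job())"
```

```text
the job is handed in; nothing more can be done
None
```

The plug was lowered by hand into the kiln's port and released with its collar flat on the rim; the reamer and punch still stand in the brick, and the job is handed in (no verdict came back).

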